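Rock the jammed cork out of the bottle into a tray

ROBOT

A 6-joint arm with a two-finger parallel gripper is mounted at the origin on the work surface; the furniture and walls round the work are solid. World frame = base frame: x ahead of the robot, y to its left, z up, the work surface at z = 0. Lengths are in mm, angles in rad, forces in N, time in s.
With the tool pointing down it reaches from about 300 to 775 mm from the base axis. Payload 14.6 kg.
Tool frame: the origin (TCP) lies between the finger pads; the fingertips stand 25 mm ahead of it and the grasp point (between the pads) lies 6 mm ahead of it; z points along the fingers, y is the line along which they close (so a half turn about z gives the same grasp; the last joint's range is limited). The gripper opens to 94 mm and grips with 3 to 60 N. Pads are 16 mm wide; open, the fingers measure 119 mm over their backs; the gripper's body (75 mm by 177 mm) begins 78 mm behind the grasp point.
Start: joints at [1.123, 0.3, 1.521, -0, 1.321, -0.067], TCP at [204.411, 510.593, 230.446] pointing down, gripper open.
Joint ranges: [-3.03, 3.03], [-0.79, 2.21], [0.23, 2.52], [-1.04, 4.18], [0, 3.07], [-2.55, 2.55]. Speed limits (rad/s): [2.22, 2.22, 2.57, 3.14, 3.14, 3.14].

INTERFACE

Orientations are given as [roll, pitch, yaw] about the fixed x, y, z axes, in that order (R = Rz(yaw) Ry(pitch) Rx(roll)).
In Python, from cell import manip gives the robot as it stands. The module is installed in compiled form; this text tells all that it offers.
- The arm moves only by the tool step_arm, never from a script. Its argument "series" is one flat list of numbers, 5 for each row, row after row: the shift along the world's x, y, z in mm, then the turn about the world's z in rad, then the closure, from 0 (fully open) to 1 (shut). In form: [dx, dy, dz, spin, jaw, dx, dy, dz, spin, jaw, ...]. A call has 1 to 20 rows; each row shifts and turns the commanded pose from where the row before left it; what a row does not reach is not made up. A row lasts 1/8 s, in which the tool goes at most 62.5 mm and 10.7 degrees, less where a joint would pass 70% of its speed; a pose out of reach is approached as far as the arm can. A call is refused whole if a number of a shift passes 62.5 or a number of a turn 0.188, either way. A call with a gripper value outside its range is refused whole. The fingers move at their own pace and stop on an object; "squeeze" is the grip in N (left out, the last holds). Time passes only in rows, so rows that do not move let the fingers close. It gives the time, the measured TCP pose, the force, the opening and the grip force at its end, in the units of the state.
- manip.read_state(): the state, without advancing time (a new reading comes with each control period).
- manip.camera(name): name is "side" or "top"; returns (picture, depth): 480x640x3 uint8, blue, green, red; 480x640 float32, mm along the optical axis (not along the pixel's ray), 0 where there is no reading.
- manip.camera_info(name): a dict with "fovy" (degrees; the focal length in pixels is half the picture's height over the tangent of half this angle, whatever the lens; pixels are square), "cx", "cy" (the principal point, pixels), "k1" (the pictures are not rectified: a ray, as slopes to the right and down, at radius r is drawn at 1 + k1 r^2 times it, then the intrinsics apply), "eye" and "orientation" of the camera in the world. Camera axes: x right, y down, z forward; pixel columns grow to the right and rows downward; lengths in mm; the calibration is good to about 2 mm. A picture is of the moment at which its call begins. camera_info takes no time and is no camera call.
- manip.sign_off(): hands the job in; it is judged then, once.
The state is a dict: "clock": time; "joints": joint angles; "qd": joint speeds; "effort": joint torques, N m; "eef_pos": TCP position; "eef_rot": TCP orientation; "wrist_force": force on the tool from outside, world axes, zero at the start; "moment": the same for the moment, N m; "finger_gap": finger opening in mm; "finger_force": force on a finger pad.
Only numpy, scipy, OpenCV 4.12 (cv2) and the standard library are available. Lean on these libraries where they do the work, as an engineer would, in place of code of your own. Each camera call takes 0.05 s, during which the arm holds its last target. There are 200 camera calls.

TASK

A cork lies jammed crosswise in the neck of the upside-down bottle on the swing stand. Press on the shallow tray and slide it flat over the worktop until it is centred under the bottle's mouth, then rock the bottle by its wooden heel to the right and to the left until the cork drops into the tray, without touching the cork. Leave the bottle upright, the tray with the cork in it beneath, and the honey jar and the salt shaker where they stand.

Things in the scene. Friction and masses are not known exactly. Their poses are not given: they have to be found in the camera images.
- stand: Swing stand, fixed: a wooden post 140 mm high whose axle carries an upside-down bottle. Origin: on the worktop straight below the upright bottle's mouth, where the tray's centre belongs. x runs along the axle to the post (post x = 136 to 158 mm, its foot 125 to 170, y -65 to +65), y to the left, z up. Under the bottle the worktop is open to front, left and right.
- hinge (a point): Point on the bottle's hinge axis in mid-bottle, 115 mm above the origin of stand. The axis is the x axis of the stand.
- heel (a point): Middle of the wooden heel, the top of the upside-down bottle: a block 36 mm wide along the hinge axis (grip across this width, from above), 60 mm long across it, 35 mm high. The point is 160 mm from the hinge axis, 15 mm below the heel's top, 20 mm above the flat glass bottom. Turns with the bottle, z away from the hinge.
- bottle (a joint): Rocking angle of the flat clear glass bottle, rad: 0 upright (mouth down), positive when the heel leans to -y of the stand (right), negative to +y (left); stops at -0.55 and 0.55. Stiff (0.25 N m, 1.6 N at the heel): stays where it is left. Cork: lean right beyond 0.2 (0.4 is sure) and pause 0.5 s, it rolls on to the lower rib; then lean left as much, it rolls out. Left first does nothing.
- mouth (a point): Centre of the bottle's mouth, 45 mm from the hinge axis, 70 mm above the worktop when upright; turns with the bottle. The bottle is 71 mm deep along the axle; across it the neck is 64 mm (58 inside) and the body 88 mm wide.
- rib_upper (a point): Middle of the free edge of the upper steel rib inside the neck. It sticks out 21 mm from the left (+y) wall, slopes 10 degrees down to that wall, and leaves a gap of 37 mm at the right. The cork lies on it at the start.
- rib_lower (a point): Middle of the free edge of the lower steel rib, 44 mm below the upper: the same, but from the right (-y) wall, gap at the left.
- cork: Cork, cylinder of 32 mm diameter, 60 mm long, lying crosswise (along the hinge axis) in the neck of the bottle about 42 mm above the hinge axis. Origin: its centre; x along its length.
- tray: Loose shallow aluminium tray, 150 mm along its x, 240 mm along its y, 18 mm high over the rim, walls 4 mm, floor top 6 mm above the worktop, 0.26 kg, on slippery felt strips, left or right of the bottle. Origin: centre of its underside, z up. Closed fingertips that press on its floor with 10 to 20 N drag it along; do so on its centre line (x = 0), 98 mm from its centre at the end away from the bottle, to clear the bottle.
- honey_jar: Bystander: honey jar with a dark lid, 65x65x86 mm, origin at the centre of its underside. Leave it alone.
- salt_shaker: Bystander: glass salt shaker with a grey top, 44x44x90 mm, origin at the centre of its underside. Leave it alone.

How it is judged (in metres and radians):
On the way, in this order (a step that is already met when the one before it is completed fails the run):
1. the tray lies under the bottle's mouth while the cork is still in the neck (horizontal distance between tray and stand below 0.06 m and height (world z) of cork above 0.07 m), for 0.2 s.
2. the cork has dropped into the tray (x of cork in the frame of tray between -0.075 and 0.075 m and y of cork in the frame of tray between -0.12 and 0.12 m and z of cork in the frame of tray below 0.03 m), for 0.2 s.
At the end, for the whole second after the job is handed in: The cork lies in the tray at rest, the tray's centre is within 60 mm (horizontally) of the point below the bottle's mouth, and the bottle is upright within 0.12 rad (all of step 2 and horizontal distance between tray and stand below 0.06 m and linear speed of cork below 0.03 m/s and linear speed of tray below 0.02 m/s and value of joint bottle between -0.12 and 0.12 rad); the robot touches nothing.
It fails at once if the cork is touched by the robot (contact force between any of the fingers, the arm and cork above 0.5 N).
It fails at once if the tray is lifted off the worktop or tipped (height (world z) of tray above 0.02 m or angle between tray's own z axis and vertical above 0.2 rad).
It fails at once if the honey jar or the salt shaker is moved by more than 40 mm (distance of any of honey_jar, salt_shaker from where it was at the start of the episode above 0.04 m).
It also fails if it takes over 70 s, if anything falls off the work surface, if the arm or the gripper's body presses on something with over 40 N, if the wrist force passes 120 N, or if a joint passes its speed limit or range.

## Working session

There is one attempt and no reset: what is moved stays moved. The work goes in short steps, Python scripts to look and compute and a tool call to move; the robot and the scene stay as the last step left them, time stands still between calls to the robot, and variables do not carry over. Pictures are saved under pics/ and viewed, at most 10 in all, crops included, and the job is handed in when it is done.

Besides the shell and the picture viewer there is one more tool, called after ">>>" as name(argument=value, ...) on one line, values as JSON. step_arm: Moves the arm, as the interface text tells. Its arguments: {"type":"object","properties":{"series":{"type":"array"},"squeeze":{"type":"number"}},"required":["series"]}

```bash
mkdir -p pics; cat > h.py <<'E'
import numpy as np, cv2
from cell import manip
from scipy.spatial.transform import Rotation as R
def cam(n):
    i=manip.camera_info(n); f=240/np.tan(np.radians(i['fovy'])/2)
    o=np.array(i['orientation'],float)
    M=R.from_euler('xyz',o).as_matrix() if o.shape==(3,) else (o if o.shape==(3,3) else None)
    return i,f,M,np.array(i['eye'],float)
def rays(n,uv):
    i,f,M,e=cam(n); uv=np.atleast_2d(uv).astype(float)
    K=np.array([[f,0,i['cx']],[0,f,i['cy']],[0,0,1]])
    p=cv2.undistortPoints(uv.reshape(-1,1,2),K,np.array([i['k1'],0,0,0.]),None,None).reshape(-1,2) if len(uv) else uv
    return e,np.c_[p,np.ones(len(p))]@M.T
def plane(n,uv,z):
    e,d=rays(n,uv); return e+d*((z-e[2])/d[:,2])[:,None]
def cloud(n,dep):
    v,u=np.mgrid[0:480,0:640]; e,d=rays(n,np.c_[u.ravel(),v.ravel()])
    return (e+d*dep.ravel()[:,None]).reshape(480,640,3)
E
python3 - <<'E'
from h import *
for n in('side','top'):
    p,d=manip.camera(n); cv2.imwrite(f'pics/{n}0.png',p); np.savez(f'{n}0.npz',p=p,d=d); print(manip.camera_info(n))
print(manip.read_state())
E
```

```text
{'fovy': 47.69586488382586, 'cx': 331.79832548997894, 'cy': 239.82520211534882, 'k1': 0.0182514822492754, 'eye': array([ 399.83430028, -892.71387225,  987.94244789]), 'orientation': array([-2.29352824, -0.01003138, -0.13390919])}
{'fovy': 53.76574786723825, 'cx': 325.41363036022744, 'cy': 236.67118626285097, 'k1': -0.08985260539250621, 'eye': array([ 446.56643826,   37.60130349, 1377.58849895]), 'orientation': array([-3.06641949, -0.01360842, -1.54419649])}
{'clock': 0.1, 'joints': array([ 1.12340210e+00,  3.00432868e-01,  1.52150686e+00,  3.65304512e-06,
        1.32068851e+00, -6.65797567e-02]), 'qd': array([-0.00014236, -0.00271915, -0.00010826, -0.00119463,  0.00096922,
        0.00032538]), 'effort': array([ 1.69359486e-03, -5.32646227e+01, -3.53281295e+01,  7.09209172e-02,
        2.34620506e-02, -8.89117609e-05]), 'eef_pos': array([204.32603777, 510.41976013, 229.93868066]), 'eef_rot': array([-3.14055960e+00, -7.24287191e-05,  2.76077724e+00]), 'wrist_force': array([0.62909463, 0.48708439, 0.21087708]), 'moment': array([0.00483062, 0.01831123, 0.00437373]), 'finger_force': 0.0, 'finger_gap': 93.72856084879643}
```

View pics/side0.png

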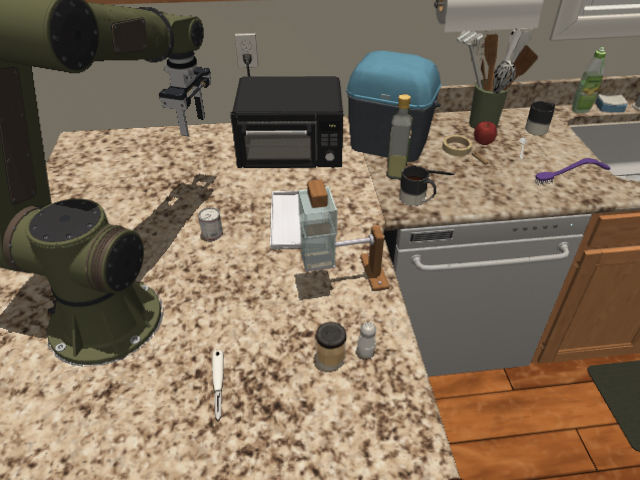

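View pics/top0.png

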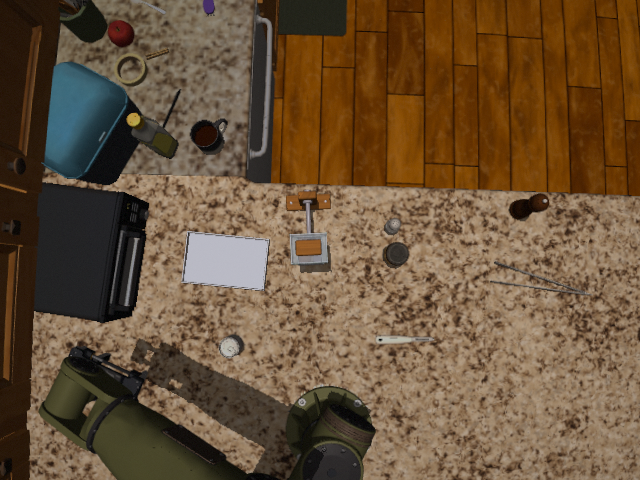

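The side view shows the heel at (317,193), the tray at (290,218), the jar at (331,347) and the shaker at (367,340). In the top view (up = +x, left = +y) the tray is at (226,261), left of the heel at (308,247), with the post foot at (309,201).

```bash
python3 - <<'E'
from h import *
T=np.load('top0.npz'); p,d=T['p'],T['d']; C=cloud('top',d)
hsv=cv2.cvtColor(p,cv2.COLOR_BGR2HSV)
# tray
m=((hsv[...,1]<45)&(hsv[...,2]>120)).astype(np.uint8); m[:, :170]=0; m[:,280:]=0; m[:225]=0; m[300:]=0
m=cv2.morphologyEx(m,cv2.MORPH_CLOSE,np.ones((5,5)))
cs,_=cv2.findContours(m,0,2); c=max(cs,key=cv2.contourArea)
r=cv2.minAreaRect(c); b=cv2.boxPoints(r); w=plane('top',b,18)
print('tray',r,w.round(1).tolist(),w.mean(0)); 
for i in range(4): print(np.linalg.norm(w[i]-w[i-1]),np.degrees(np.arctan2(*(w[i]-w[i-1])[[1,0]])))
print('trayfloor z',np.median(C[245:275,200:250,2]))
# heel, foot: brown masks
br=((hsv[...,0]<16)&(hsv[...,1]>130)&(hsv[...,2]>60)).astype(np.uint8)
for nm,(x0,x1,y0,y1) in dict(heel=(290,330,232,262),foot=(280,336,188,216)).items():
    q=np.zeros_like(br); q[y0:y1,x0:x1]=br[y0:y1,x0:x1]
    q=cv2.morphologyEx(q,cv2.MORPH_OPEN,np.ones((2,2)))
    P=C[q>0]; print(nm,q.sum(),np.percentile(P[:,2],[5,25,50,75,95]).round(1))
    cs,_=cv2.findContours(q,0,2); c=max(cs,key=cv2.contourArea); r=cv2.minAreaRect(c); 
    z=295-5 if nm=='heel' else np.percentile(P[:,2],30)
    print(r); zz=np.median(P[:,2]); w=plane('top',cv2.boxPoints(r),zz); print(zz,w.round(1).tolist(),w.mean(0).round(1))
    for i in range(4): print(np.linalg.norm(w[i]-w[i-1]).round(1),np.degrees(np.arctan2(*(w[i]-w[i-1])[[1,0]])).round(1))
for nm,(u,v) in dict(jar=(396,254),shaker=(393,226),can=(230,347),oven=(135,260),oven2=(90,260),oven3=(125,315)).items(): print(nm,C[v,u].round(0))
E
```

```text
tray ((224.5692901611328, 260.3069152832031), (83.18511199951172, 52.23945236206055), 5.7105937004089355) [[406.9, 434.5, 18.0], [557.1, 426.4, 18.0], [539.8, 185.3, 18.0], [390.5, 195.1, 18.0]] [473.54517088 310.32825132  18.        ]
240.03020365477812 86.08546482159859
150.47514338312723 -3.1011811155602307
241.70777406539176 -94.11534340852134
149.61356172974698 176.26160427466937
trayfloor z 6.313998918050174
heel 376 [258.2 288.5 290.  291.3 293.1]
((309.0, 248.5), (15.0, 24.0), 90.0)
290.02585343660724 [[517.1, 90.1, 290.0], [518.6, 34.9, 290.0], [484.1, 33.9, 290.0], [482.6, 89.0, 290.0]] [500.6  62.  290. ]
34.5 1.8
55.2 -88.4
34.5 -178.4
55.1 91.6
foot 542 [  2.   10.2  13.1 125.1 141.6]
((308.7520751953125, 200.9089813232422), (18.723220825195312, 44.40336990356445), 86.53176879882812)
13.120964876635753 [[674.4, 139.8, 13.1], [685.9, 11.0, 13.1], [631.1, 6.3, 13.1], [619.7, 134.7, 13.1]] [652.8  73.   13.1]
54.9 5.4
129.3 -84.9
55.0 -175.1
128.9 95.1
jar [ 502. -172.   85.]
shaker [ 579. -163.   84.]
can [235. 276.  70.]
oven [464. 515. 162.]
oven2 [460. 617. 201.]
oven3 [312. 573.  68.]
```

>>> step_arm(series=[10,-40,0,-0.166,1,20,-40,0,-0.166,1,45,-22,0,-0.166,1,50,0,0,-0.166,1,50,0,0,-0.166,1,50,0,0,-0.166,1,51,0,0,-0.166,1,0,0,-50,0,1,0,0,-50,0,1,0,0,-40,0,1,0,0,-30,0,1,0,0,0,0,1,0,0,0,0,1])

```text
clock: 1.72
eef_pos: [480.9, 409.0, 61.8]
eef_rot: [3.14, -0.001, 1.599]
wrist_force: [0.4, 0.1, 0.1]
finger_gap: 0.4
finger_force: 0.0
```

```bash
python3 - <<'E'
from h import *
T=np.load('top0.npz'); C=cloud('top',T['d']); S=np.load('side0.npz'); D=cloud('side',S['d'])
def rep(n,P):
    c=P.mean(0); r=cv2.minAreaRect(P[:,:2].astype(np.float32)); print(n,len(P),c.round(1),r)
for nm,X in(('top',C),('side',D)):
    P=X.reshape(-1,3); box=(P[:,0]>450)&(P[:,0]<700)&(P[:,1]>-40)&(P[:,1]<160)
    P=P[box]
    rep(nm+' heel',P[(P[:,2]>275)&(P[:,0]<560)])
    rep(nm+' heel top',P[(P[:,2]>286)&(P[:,0]<560)])
    rep(nm+' posttop',P[(P[:,2]>125)&(P[:,0]>610)])
    rep(nm+' foot',P[(P[:,2]>8)&(P[:,2]<20)&(P[:,0]>610)])
    rep(nm+' axle',P[(P[:,2]>105)&(P[:,2]<128)&(P[:,0]>560)&(P[:,0]<615)])
print(manip.read_state()['eef_pos'],manip.read_state()['eef_rot'],manip.read_state()['finger_gap'])
E
```

```text
top heel 409 [504.   64.2 289.8] ((504.33905029296875, 64.36553192138672), (36.06803894042969, 59.9405517578125), 5.351253509521484)
top heel top 388 [504.2  64.3 290.1] ((504.3826599121094, 64.37863159179688), (35.37089920043945, 59.679969787597656), 4.6473708152771)
top posttop 187 [648.1  75.  137.5] ((646.18896484375, 74.74432373046875), (37.854305267333984, 47.652915954589844), 1.8140583038330078)
top foot 428 [649.   74.3  12.4] ((657.5865478515625, 62.08667755126953), (56.289466857910156, 156.4493408203125), 4.273906707763672)
top axle 94 [588.4  70.5 120.7] ((587.9183959960938, 70.83873748779297), (54.441219329833984, 10.877060890197754), 1.6549433469772339)
side heel 369 [501.3  57.  289.1] ((501.6048583984375, 64.4681396484375), (35.75407791137695, 66.61701965332031), 4.001980781555176)
side heel top 289 [501.7  61.1 291.5] ((501.6048583984375, 64.4681396484375), (35.75407791137695, 66.61701965332031), 4.001980781555176)
side posttop 201 [645.6  70.1 137. ] ((647.4212646484375, 74.8087158203125), (46.59486389160156, 47.28549575805664), 46.42503356933594)
side foot 422 [645.3  58.7  13.7] ((649.087158203125, 74.67283630371094), (49.114402770996094, 133.4917755126953), 2.2992401123046875)
side axle 112 [587.9  69.6 120.5] ((587.1763916015625, 71.54668426513672), (54.42296600341797, 17.2060604095459), 6.29754114151001)
[480.86154127 408.95155436  61.76927615] [ 3.14044563e+00 -8.43681765e-04  1.59877707e+00] 0.3886899369053454
```

>>> step_arm(series=[0,0,-15,0,1,0,0,-10,0,1,0,0,-3,0,1,0,0,-2,0,1,0,0,0,0,1])

```text
clock: 2.35
eef_pos: [480.8, 408.8, 31.3]
eef_rot: [3.141, -0.0, 1.599]
wrist_force: [-1.3, -2.8, 6.1]
finger_gap: 0.2
finger_force: 2.8
```

>>> step_arm(series=[0,0,-1,0,1,0,0,0,0,1])

```text
clock: 2.6
eef_pos: [481.1, 408.9, 31.3]
eef_rot: [3.14, -0.001, 1.599]
wrist_force: [-2.5, -2.8, 14.2]
finger_gap: 0.5
finger_force: 6.7
```

>>> step_arm(series=[0,-2,0,0,1,0,-4,0,0,1,1,-6,0,0,1,1,-8,0,0,1,1,-8,0,0,1,1,-8,0,0,1,1,-8,0,0,1,1,-8,0,0,1,1,-6,0,0,1,0,-2,0,0,1,0,0,0,0,1])

```text
clock: 3.98
eef_pos: [488.6, 349.4, 31.3]
eef_rot: [3.138, -0.002, 1.599]
wrist_force: [0.0, 0.6, 10.1]
finger_gap: 0.6
finger_force: 5.1
```

```bash
cat > tray.py <<'E'
from h import *
p,d=manip.camera('top'); cv2.imwrite('pics/t.png',p)
C=cloud('top',d); hsv=cv2.cvtColor(p,cv2.COLOR_BGR2HSV)
m=(hsv[...,1]<45)&(hsv[...,2]>100)&(C[...,2]<30)&(C[...,2]>-5)&(C[...,0]>380)&(C[...,0]<600)&(C[...,1]>-80)&(C[...,1]<460)
m=cv2.morphologyEx(m.astype(np.uint8),cv2.MORPH_OPEN,np.ones((3,3)))
m=cv2.morphologyEx(m,cv2.MORPH_CLOSE,np.ones((5,5)))
cs,_=cv2.findContours(m,0,2); cs=[c for c in cs if cv2.contourArea(c)>60]
P=plane('top',np.vstack(cs).reshape(-1,2),18)[:,:2].astype(np.float32)
r=cv2.minAreaRect(P); print('tray',r); s=manip.read_state(); print(s['eef_pos'],s['wrist_force'],s['clock'])
E
python3 tray.py
```

```text
tray ((476.6100769042969, 239.87149047851562), (216.9049835205078, 149.86741638183594), 83.4439926147461)
[488.59207121 349.37146559  31.27187658] [ 0.85401077  1.30883227 10.25019544] 4.025
```

>>> step_arm(series=[0,-3,-0.5,0,1,0,-6,0,0,1,1,-8,0,0,1,1,-8,0,0,1,1,-8,0,0,1,1,-8,0,0,1,1,-8,0,0,1,1,-8,0,0,1,1,-8,0,0,1,1,-8,0,0,1,1,-8,0,0,1,0,-6,0,0,1,0,-3,0,0,1,0,0,0,0,1])

```text
clock: 5.78
eef_pos: [498.1, 259.4, 31.2]
eef_rot: [3.137, -0.002, 1.599]
wrist_force: [-0.5, 1.1, 14.2]
finger_gap: 0.5
finger_force: 7.4
```

```bash
python3 tray.py; cp pics/t.png pics/t2.png
```

```text
tray ((477.62750244140625, 145.61825561523438), (203.885498046875, 149.731689453125), 79.3470458984375)
[498.10554396 259.44758613  31.19080189] [ 0.30645655  0.58323726 14.68536174] 5.825
```

View pics/t2.png

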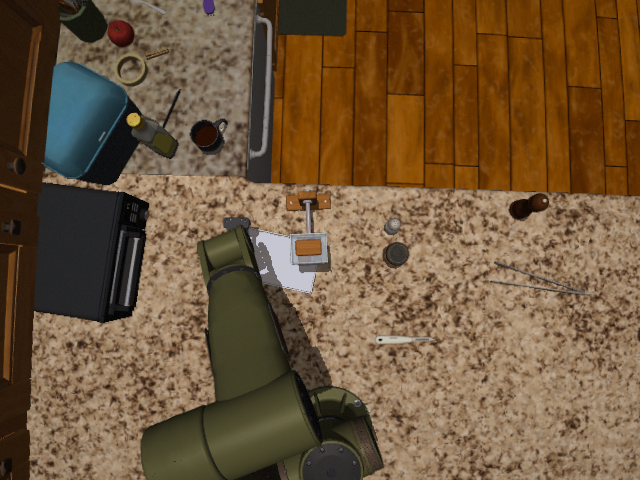

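The tray has followed, near end at (313,290), but has turned about -10.7°; I add a little spin while dragging on.

>>> step_arm(series=[0,-2,-0.5,0.02,1,0,-4,0,0.03,1,0,-6,0,0.03,1,0,-6,0,0.03,1,0,-6,0,0.03,1,0,-6,0,0.03,1,0,-6,0,0.02,1,0,-6,0,0,1,0,-4,0,0,1,0,-2,0,0,1,0,0,0,0,1])

```text
clock: 7.2
eef_pos: [498.6, 211.7, 31.2]
eef_rot: [3.135, -0.001, 1.789]
wrist_force: [-0.1, 4.3, 19.1]
finger_gap: 0.6
finger_force: 9.5
```

```bash
python3 tray.py; cp pics/t.png pics/t3.png
```

```text
tray ((474.6029357910156, 98.89546203613281), (197.06105041503906, 150.42071533203125), 78.01521301269531)
[498.6073398  211.75199316  31.15902906] [ 0.96416456  3.35738242 19.0415439 ] 7.25
```

>>> step_arm(series=[0,-2,0,0,1,1,-4,0,0,1,1,-6,0,0,1,1,-7,0,0,1,1,-7,0,0,1,1,-7,0,0,1,1,-7,0,0,1,1,-6,0,0,1,1,-4,0,0,1,0,-2,0,0,1,0,0,0,0,1])

```text
clock: 8.62
eef_pos: [506.8, 159.6, 31.2]
eef_rot: [3.135, -0.001, 1.789]
wrist_force: [0.9, 3.4, 18.5]
finger_gap: 0.5
finger_force: 9.7
```

```bash
python3 tray.py; cp pics/t.png pics/t4.png
```

```text
tray ((466.5288391113281, 23.738006591796875), (140.9312744140625, 150.2109832763672), 73.8094482421875)
[506.75651167 159.64779782  31.14973024] [ 0.80293943  4.4103634  19.50775267] 8.675
```

View pics/t4.png

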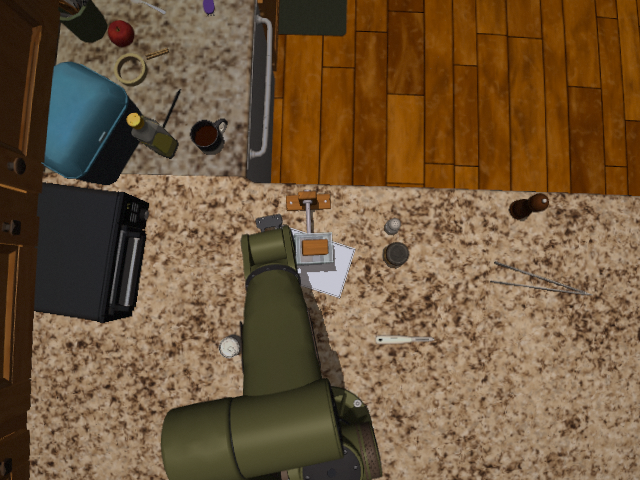

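The tray is nearly under the mouth, turned about -16° with its centre about 24 mm short in x. The wrist also nudged the heel, now at (315,247). I back off and go round the front to nudge the tray straight.

>>> step_arm(series=[0,0,8,0,1,0,0,12,0,1,0,10,15,0,1,0,25,20,0,1,-10,25,20,0,1,-30,0,20,-0.18,1,-40,0,10,-0.18,1,-40,0,0,-0.18,1,-40,-10,0,-0.18,1,-7,-35,0,-0.18,1,0,-45,0,-0.18,1,0,-45,0,-0.18,1,0,-45,0,-0.18,1,0,-45,0,-0.18,1,0,0,0,-0.17,1,0,0,0,0,1,0,0,0,0,1])

```text
clock: 10.8
eef_pos: [337.5, -5.9, 133.8]
eef_rot: [3.142, -0.0, 0.004]
wrist_force: [0.6, -0.5, -0.0]
finger_gap: 0.7
finger_force: 0.0
```

```bash
cat > b.py <<'E'
from h import *
X=cloud('side',manip.camera('side')[1]); Y=cloud('top',manip.camera('top')[1])
for P in (X,Y):
    P=P.reshape(-1,3); q=P[(P[:,0]>470)&(P[:,0]<545)&(P[:,1]>-90)&(P[:,1]<220)&(P[:,2]>262)]
    print('heel',len(q),q.mean(0).round(1),cv2.minAreaRect(q[:,:2].astype(np.float32)) if len(q)>5 else '')
E
python3 tray.py; python3 b.py; cp pics/t.png pics/t5.png
```

```text
tray ((479.857421875, 68.53631591796875), (234.61248779296875, 150.66268920898438), 73.69489288330078)
[337.48170832  -5.87238678 133.64996427] [-0.13321768 -0.40814762 -0.32241741] 10.85
heel 509 [502.2  42.7 283.5] ((506.4972839355469, 55.77302932739258), (61.23765182495117, 77.33790588378906), 4.390041828155518)
heel 452 [504.4  52.2 286.8] ((506.4330139160156, 56.56776428222656), (66.7018051147461, 75.94921875), 3.7795588970184326)
```

View pics/t5.png

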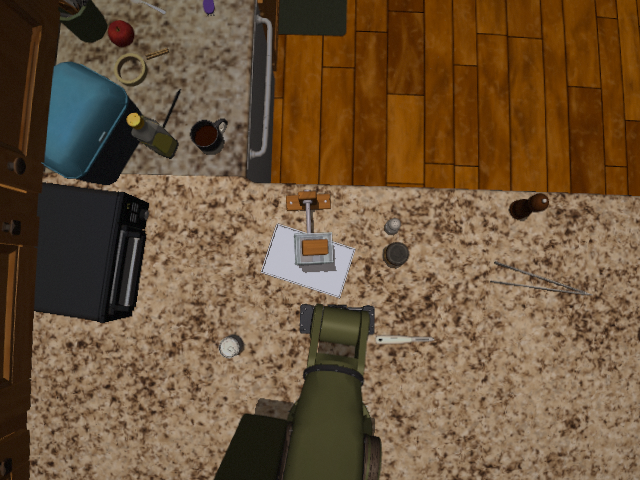

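The tray lies at (308,261) turned about -16°, with the bottle leaning slightly right.

>>> step_arm(series=[0,0,-40,0,1,0,0,-40,0,1,0,0,-18,0,1,0,0,-2,0,1,12,0,0,0,1,12,0,0,0,1,6,0,0,0,1,6,0,0,0,1,6,0,0,0,1,6,0,0,0,1,6,0,0,0,1,6,0,0,0,1,6,0,0,0,1,6,0,0,0,1,4,0,0,0,1,2,0,0,0,1,0,0,0,0,1])

```text
clock: 13.08
eef_pos: [415.5, -6.4, 33.4]
eef_rot: [-3.142, -0.0, -0.001]
wrist_force: [-0.0, 0.0, 0.2]
finger_gap: 0.5
finger_force: 0.0
```

```bash
python3 tray.py
```

```text
tray ((511.87713623046875, 82.44023895263672), (233.97390747070312, 150.42227172851562), 82.96697235107422)
[415.40167233  -6.39012729  33.43900126] [ 0.54874559 -0.19219905 -0.54250884] 13.125
```

>>> step_arm(series=[-30,0,5,0,0.5,-30,0,30,0,0,0,0,50,0.183,0,0,0,50,0.183,0,0,0,50,0.183,0,0,0,50,0.183,0,0,0,40,0.183,0,0,0,30,0.183,0,0,0,0,0.183,0,0,0,0,0.183,0,0,0,0,0.183,0,0,0,0,0,0,0,0,0,0,0])

```text
clock: 14.75
eef_pos: [355.4, -6.4, 338.5]
eef_rot: [3.141, -0.0, 1.642]
wrist_force: [-0.4, 0.5, 0.1]
finger_gap: 93.7
finger_force: 0.0
```

```bash
cat > b.py <<'E'
from h import *
for n in('top','side'):
    p,d=manip.camera(n); cv2.imwrite(f'pics/b_{n}.png',p)
    hsv=cv2.cvtColor(p,cv2.COLOR_BGR2HSV); C=cloud(n,d)
    m=(hsv[...,0]<16)&(hsv[...,1]>110)&(C[...,2]>245)&(C[...,0]>470)&(C[...,0]<550)&(C[...,1]>-80)&(C[...,1]<210)
    P=C[m]
    if len(P)<30: print(n,'few');continue
    c=np.cov(P.T); top=P
    A=np.c_[P[:,:2],np.ones(len(P))]
    # robust plane of top face
    w=np.ones(len(P))
    for _ in range(20):
        s=np.linalg.lstsq(A*w[:,None],P[:,2]*w,rcond=None)[0]; r=P[:,2]-A@s; w=(abs(r)<3)*1. if _>8 else 1/(1+(r/3)**2)
    T=P[w>0]; q=cv2.minAreaRect(T[:,:2].astype(np.float32))
    print(n,len(P),'slopes',s[:2].round(3),'top centre',np.r_[q[0],T[:,2].mean()].round(1),q[1:],)
    tc=np.array(q[0]); dy=(tc-[503,64])@[-.075,.997]; print('theta',np.arcsin(np.clip(-dy/175,-1,1)))
E
python3 tray.py; python3 b.py; cp pics/b_side.png pics/s6.png
```

```text
tray ((511.871337890625, 82.39313507080078), (234.0688018798828, 150.42227172851562), 82.96697235107422)
[355.36997006  -6.40595918 338.43601005] [-0.27628493  0.19296514  0.13740967] 14.8
top 392 slopes [-0.023  0.096] top centre [505.6  49.4 289.5] ((34.779335021972656, 57.68803024291992), 1.9613703489303589)
theta 0.08457227066393438
side 460 slopes [-0.005  0.096] top centre [503.3  46.3 290.8] ((34.942848205566406, 61.04059982299805), 2.8933966159820557)
theta 0.10097724387477726
```

View pics/s6.png

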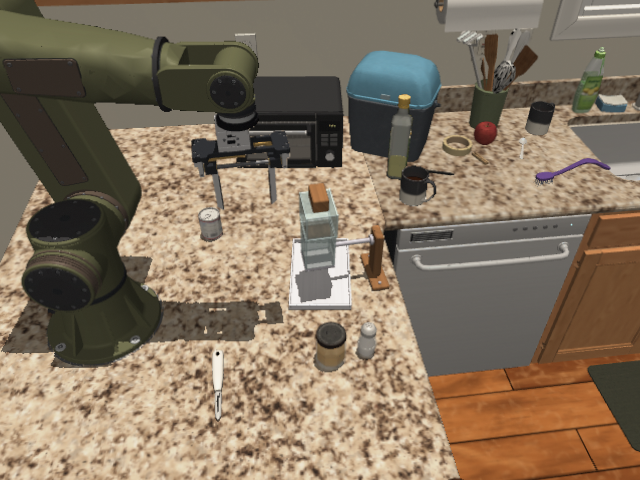

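The bottle at (318,220) leans slightly right (0.09 rad), the tray sits well under it at (320,275), and jar and shaker are untouched. Next I grip the heel.

>>> step_arm(series=[10,5,0,0,0,35,14,0,0,0,45,16,0,0,0,40,14,0,0,0,19,6,0,0,0,0,0,-25,0,0,0,0,-20,0,0,0,0,-7,0,0,0,0,0,0,0.3,0,0,0,0,1,0,0,0,0,1,0,0,0,0,1,0,0,0,0,1], squeeze=20)

```text
clock: 16.52
eef_pos: [504.4, 48.6, 286.6]
eef_rot: [3.141, 0.0, 1.646]
wrist_force: [0.7, 0.1, -1.2]
finger_gap: 47.3
finger_force: 0.0
```

>>> step_arm(series=[0,0,0,0,1,0,0,0,0,1,0,0,0,0,1])

```text
clock: 16.9
eef_pos: [506.3, 48.7, 286.5]
eef_rot: [3.136, -0.0, 1.646]
wrist_force: [20.9, 2.5, -7.8]
finger_gap: 36.2
finger_force: 20.0
```

>>> step_arm(series=[2,0,0,0,1,0.4,-5,-0.5,0,1,0.4,-5,-0.7,0,1,0.4,-4.8,-0.8,0,1,0.4,-4.9,-1,0,1,0.4,-4.9,-1.1,0,1,0.4,-4.8,-1.2,0,1,0.4,-4.7,-1.4,0,1,0.4,-4.7,-1.5,0,1,0.3,-4.7,-1.7,0,1,0.3,-4.6,-1.8,0,1,0.3,-4.6,-2,0,1,0.3,-4.5,-2.1,0,1,0,0,0,0,1,0,0,0,0,1,0,0,0,0,1,0,0,0,0,1,0,0,0,0,1,0,0,0,0,1])

```text
clock: 19.27
eef_pos: [510.9, -8.7, 270.7]
eef_rot: [3.141, 0.0, 1.646]
wrist_force: [4.4, -2.8, 0.3]
finger_gap: 35.9
finger_force: 20.0
```

```bash
python3 - <<'E'
from h import *
p,d=manip.camera('side'); c=cv2.resize(p[150:330,230:430],None,fx=3,fy=3,interpolation=2); cv2.imwrite('pics/s7.png',c)
E
```

```text
(no output)
```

View pics/s7.png

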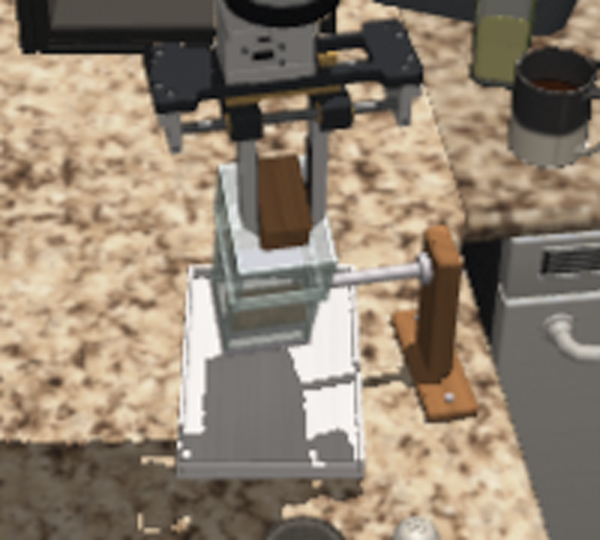

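The bottle leans right about 0.45 with the tray flat beneath (crop: heel at (283,200), tray at (270,370)). Now I lean it left.

>>> step_arm(series=[-0.7,9.1,4,0,1,-0.7,9.3,3.5,0,1,-0.7,9.5,3,0,1,-0.7,9.7,2.4,0,1,-0.7,9.8,1.7,0,1,-0.7,9.9,1.2,0,1,-0.7,9.9,0.6,0,1,-0.8,10,0,0,1,-0.7,9.9,-0.6,0,1,-0.7,9.9,-1.2,0,1,-0.7,9.8,-1.7,0,1,-0.7,9.7,-2.4,0,1,-0.7,9.5,-3,0,1,-0.7,9.3,-3.5,0,1,-0.7,9.1,-4,0,1,0,0,0,0,1,0,0,0,0,1,0,0,0,0,1,0,0,0,0,1,0,0,0,0,1])

```text
clock: 21.82
eef_pos: [499.9, 136.5, 270.5]
eef_rot: [-3.141, -0.002, 1.646]
wrist_force: [-2.5, 6.1, 3.0]
finger_gap: 36.1
finger_force: 20.0
```

```bash
python3 - <<'E'
from h import *
p,d=manip.camera('side'); c=cv2.resize(p[150:330,230:430],None,fx=3,fy=3,interpolation=2); cv2.imwrite('pics/s8.png',c)
E
```

```text
(no output)
```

View pics/s8.png

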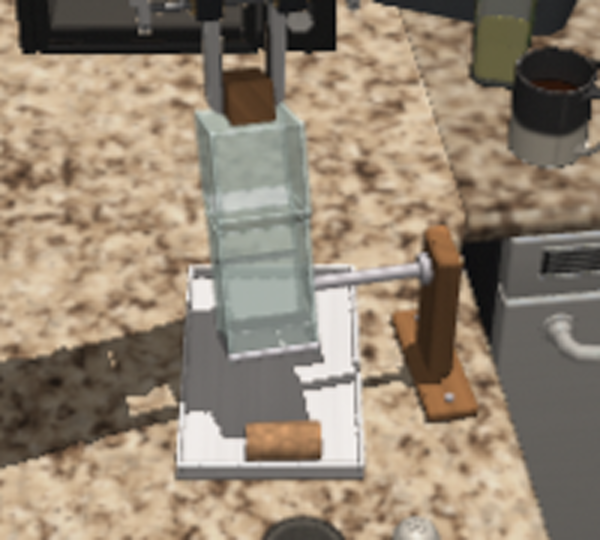

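The cork lies in the tray at (283,440) in the crop. Now I bring the bottle upright and release it.

>>> step_arm(series=[0.7,-9.1,4,0,1,0.7,-9.3,3.5,0,1,0.7,-9.5,3,0,1,0.7,-9.7,2.4,0,1,0.7,-9.8,1.7,0,1,0.7,-9.9,1.2,0,1,0.7,-9.9,0.6,0,1,0.4,-5,0,0,1,0,0,0,0,1,0,0,0,0,0,0,0,0,0,0,0,0,0,0,0,0,0,0,0,0,0,0,0,0,0,0,0,20,0,0,0,0,40,0,0,-20,0,30,0,0,-50,0,0,0,0,-50,0,0,0,0,-30,0,0,0,0,0,0,0,0,0])

```text
validation failed for argument at $.se...
```

```bash
python3 tray.py; python3 b.py; cp pics/b_side.png pics/s9.png
```

```text
tray ((506.4742431640625, 38.55604934692383), (145.32354736328125, 150.33197021484375), 83.04225158691406)
[499.92745151 136.45119634 270.55108042] [-2.5682619   5.58333622  3.33815782] 21.925
top few
side 266 slopes [0.152 0.402] top centre [498.5 113.3 274.5] ((34.919586181640625, 34.009742736816406), 83.87940216064453)
theta -0.28660413048440425
```

View pics/s9.png

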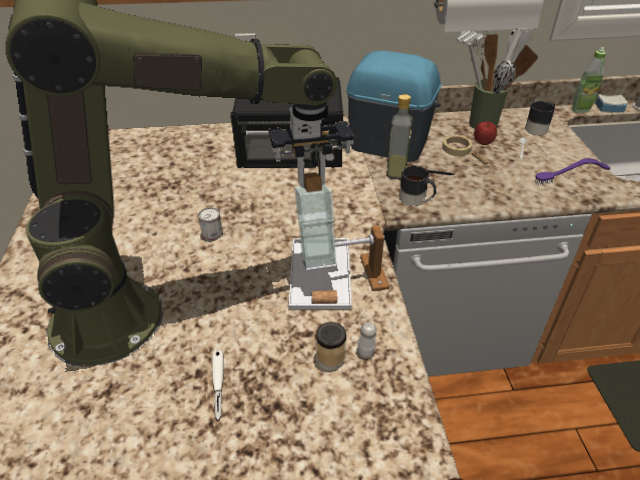

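That call was refused because of a miscounted list, so nothing moved: the bottle still leans left and the cork is in the tray at (324,297). Sending it again.

>>> step_arm(series=[0.7,-9.1,4,0,1,0.7,-9.3,3.5,0,1,0.7,-9.5,3,0,1,0.7,-9.7,2.4,0,1,0.7,-9.8,1.7,0,1,0.7,-9.9,1.2,0,1,0.7,-9.9,0.6,0,1,0.4,-5,0,0,1,0,0,0,0,1,0,0,0,0,0,0,0,0,0,0,0,0,0,0,0,0,0,0,0,0,0,0,0,0,0])

```text
clock: 23.78
eef_pos: [505.5, 63.6, 287.1]
eef_rot: [3.142, 0.0, 1.646]
wrist_force: [-0.1, 0.8, -0.9]
finger_gap: 82.3
finger_force: 0.0
```

>>> step_arm(series=[0,0,0,0,0,0,0,20,0,0,0,0,40,0,0,-20,0,30,0,0,-50,0,0,0,0,-50,0,0,0,0,-30,0,0,0,0,0,0,0,0,0,0,0,0,0,0])

```text
clock: 24.9
eef_pos: [356.0, 63.6, 377.1]
eef_rot: [3.141, 0.0, 1.646]
wrist_force: [1.0, 0.6, -0.1]
finger_gap: 93.8
finger_force: 0.0
```

```bash
python3 tray.py; python3 b.py; cp pics/b_side.png pics/s10.png
```

```text
tray ((512.222900390625, 82.46281433105469), (233.88314819335938, 149.9635467529297), 83.04225158691406)
[356.17943921  63.57356831 376.88914263] [ 0.53910442 -0.05100543 -0.12419533] 24.95
top 389 slopes [-0.005  0.003] top centre [504.   63.4 289.9] ((34.78348159790039, 58.38003921508789), 4.389673233032227)
theta 0.004093530850435295
side 440 slopes [-0.01   0.011] top centre [502.2  61.3 291.7] ((35.000633239746094, 63.05619812011719), 2.553229331970215)
theta 0.01530945510295091
```

View pics/s10.png

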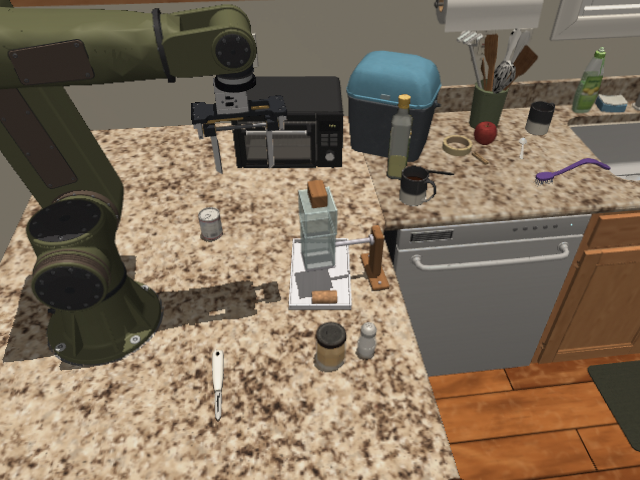

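The bottle is upright (heel (318,193)), the cork lies in the tray at (324,297), the jar and shaker are unmoved, and the gripper is clear.

```bash
python3 -c "
from cell import manip; print(manip.sign_off())"
```

```text
the job is handed in; nothing more can be done
None
```

I handed the job in at about 25 s. The cork lies in the tray, the tray is roughly 20 mm off-centre under the mouth (limit 60 mm), and the bottle is upright to about 0.01 rad. The honey jar and salt shaker stand where they were. Along the way the wrist nudged the bottle about 0.09 rad to the right, and I straightened the tray by pushing its outer wall as well as pressing on its floor. The sign-off gave no verdict.

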